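# Exchange the sample at the inspection mark

## Task

Only one sample may be out at a time: first push the carriage with the blue pot back along its rods until it is fully home against its far stops. Then hook a fingertip behind the orange lip of the carriage with the brass puck and draw it towards the robot until the lip stands level with the red pointer beside that carriage, without gripping that lip or pressing on its front, touching the puck or disturbing anything else.

Things in the scene. Friction and masses are not known exactly. Their poses are not given: they have to be found in the camera images.
- brass_stage: fixed stage whose carriage bears the loose brass puck: aluminium base 360 (x) x 130 (y) x 12 mm, white end blocks 40 high, two black rods along x. Origin: centre of its underside, on the bench. Its x runs along the rods away from the robot (towards home), y left, z up. The stages are alike but for their load; either may stand left or right, turned by up to 10 degrees
- brass_stage_carriage (a joint): how far the brass puck's carriage is drawn out towards the robot (along the stage's -x), m: 0 fully home at the far stops (as it starts), 0.16 at most. It stays where it is left; it slides with about 2 N of friction
- brass_stage_lip_top (a point): brass puck's carriage: upright orange lip at the near (-x) end of its carriage, 9 mm thick (x), 78 wide, rising 28 above the deck to 64 above the bench. Site: on its top, 2.5 short of the pocket-side (+x) face, 6.5 from the near face. Behind it an open finger pocket: flat deck 36 above the bench, 61 long up to a white wall 12 high, 78 wide, open at the sides
- brass_stage_lip: the rear 5 mm of that lip, the part a fingertip hooks; origin at the middle of its foot on the deck, 28 mm below the lip point; axes as its stage
- brass_stage_lipface: the near 4 mm of that lip, its front facing (24 mm high), which must not be gripped or pressed; origin at the middle of its foot; axes as its stage
- brass_stage_pointer: red pointer of that stage: fixed upright blade 5 mm thick (x), 14 wide, 40 tall, on the ledge left (+y) of its carriage; axes as its stage; origin on its underside, mid-thickness. The lip is level with it when the lip point and this origin have the same x in the stage's frame; at the start the lip is 60 to 130 mm farther from the robot
- brass_stage_well (a point): middle of the floor of the square white well (52 mm inside, walls 12 mm above the deck's surface) on the brass puck's carriage, where the puck stands; 94.5 mm behind (+x) the lip point
- puck_center (a point): centre of the loose brass puck (46 mm wide, 26 tall, a black chip on top), standing in the well of its carriage
- blue_stage: fixed stage whose carriage bears the blue pot with white cap, fixed to it, 42 wide, 40 tall: aluminium base 360 (x) x 130 (y) x 12 mm, white end blocks 40 high, two black rods along x. Origin: centre of its underside, on the bench. Its x runs along the rods away from the robot (towards home), y left, z up. The stages are alike but for their load; either may stand left or right, turned by up to 10 degrees
- blue_stage_carriage (a joint): how far the blue pot's carriage is out towards the robot, m: starts at 0.06 to 0.12, 0 is fully home at the far stops (hard). About 2 N of friction; it stays where it is left
- blue_stage_lip_top (a point): blue pot's carriage: upright orange lip at the near (-x) end of its carriage, 9 mm thick (x), 78 wide, rising 28 above the deck to 64 above the bench. Site: on its top, 2.5 short of the pocket-side (+x) face, 6.5 from the near face. Behind it an open finger pocket: flat deck 36 above the bench, 61 long up to a white wall 12 high, 78 wide, open at the sides. This lip may be pushed on its near face
- reagent: small amber jar with black cap, 32 mm wide, 60 tall, standing close to the right-hand stage; loose bystander, origin on its underside or near its middle, to be left alone
- beaker: clear glass beaker, 64 mm wide, 75 tall; loose bystander, origin on its underside or near its middle, to be left alone
- dish: shallow glass dish, 90 mm wide, 18 tall; loose bystander, origin on its underside or near its middle, to be left alone
- water: clear water bottle with blue cap, 60 mm wide, 170 tall; loose bystander, origin on its underside or near its middle, to be left alone
- driver: screwdriver lying on the bench; loose bystander, origin on its underside or near its middle, to be left alone
- tape: roll of yellow tape, 70 mm wide, 20 tall, lying flat; loose bystander, origin on its underside or near its middle, to be left alone
- puck: the same loose brass puck; origin at the centre of its underside
Mind the look-alikes: they are no part of the job. Of the things that look like the puck, the larger one is meant.

How it is judged:
By the outcome, as a careful person would: the job done as asked, in the order asked, and still so for the second after the job is handed in, with the robot touching nothing.
It also fails if it takes over 54 s, if anything falls off the work surface, if the arm or the gripper's body presses on something with over 40 N, if the wrist force passes 120 N, or if a joint passes its speed limit or range.

## Robot

A 7-joint arm with a two-finger parallel gripper is mounted at the origin on the work surface. World frame = base frame: x ahead of the robot, y to its left, z up, the work surface at z = 0. Lengths are in m, angles in rad, forces in N, time in s.
With the tool pointing down it reaches from about 0.4 to 0.85 m from the base axis. Payload 4.5 kg.
Tool frame: the origin (TCP) lies at the very end of the fingers, on their centre line; the grasp point (between the pads) lies 19 mm behind it; z points along the fingers, y is the line along which they close (so a half turn about z gives the same grasp; the last joint's range is limited). The gripper opens to 88 mm and grips with 3 to 60 N. Pads are 18 mm wide; open, the fingers measure 123 mm over their backs; the gripper's body (75 mm by 187 mm) begins 45 mm behind the grasp point.
Start: joints at [1.199, 0.689, -0.195, 1.565, 0.157, 0.902, -0.215], TCP at [0.247, -0.574, 0.239] pointing down, gripper open.
Joint ranges: [-3.01, 3.01], [-0.46, 2.08], [-1.47, 1.51], [0.13, 2.56], [-1, 4.14], [0.04, 2.09], [-2.66, 2.66]. Speed limits (rad/s): [2.57, 2.57, 3.14, 3.14, 3.14, 3.14, 3.14].

## Interface

Orientations are given as a unit quaternion [x, y, z, w].
In Python, from plant import r, eyes, nets gives the robot as it stands.
- The arm moves only by the shell command python3 -m pendant 'ROWS' [FORCE]. ROWS is JSON, a list of rows, each an object of numbers: "claw": the opening, from 0 (shut) to 1 (fully open); "dx", "dy", "dz": the shift along the world's x, y, z in mm; "twist": the turn about the world's z in rad. In form: [{"claw": .., "dx": .., "dy": .., "dz": .., "twist": ..}, ...]. A call has 1 to 8 rows; each row is the pose to reach, as a shift and turn from the pose commanded when the call began; what a row does not reach only later rows make up. A row lasts 1/10 s, in which the tool goes at most 50 mm and 8.59 degrees, less where a joint would pass 70% of its speed; a pose out of reach is approached as far as the arm can. A call with a gripper value outside its range is refused whole. The fingers move at their own pace and stop on an object; FORCE is the grip in N (left out, the last holds). Time passes only in rows, so rows that repeat a pose let the fingers close. It gives the time, the measured TCP pose, the force, the opening and the grip force at its end, in the units of the state.
- r.get_state(): the state, without advancing time (a new reading comes with each control period).
- eyes.snapshot(name): name is "scene" or "top"; returns (picture, depth): 480x640x3 uint8, blue, green, red; 480x640 float32, m along the optical axis (not along the pixel's ray), 0 where there is no reading.
- eyes.camera_info(name): a dict with "K" (3x3 intrinsics, pixels), "world_to_cam" (4x4, takes a point from world to camera coordinates). Camera axes: x right, y down, z forward; pixel columns grow to the right and rows downward; lengths in m; the calibration is good to about 2 mm. A picture is of the moment at which its call begins. camera_info takes no time and is no camera call.
- r.finish_job(): hands the job in; it is judged then, once.
Trained networks look in the newest picture that a camera, given by its name, has taken for a name from the list of things; names that differ only in an ending like _2 or _b are one class to them, and where a whole thing is asked for, a point or a joint stands for the part that bears it (a point fixed in the world has none). Each returns a list of dicts, best first, with "confidence" (0 to 1); they miss things now and then, are a little off and sometimes report something else, mostly with a low value. They report only what shows in the picture. A call takes as long as a camera call. They do not tell look-alikes from the thing itself.
- nets.spot_in(camera, query): "box" ([left, top, width, height] as shares, 0 to 1, of the picture: columns of its width, rows of its height, round what is visible of it).
- nets.place_of(camera, query): "position" ([column, row] as shares, 0 to 1, of the picture: columns of its width, rows of its height: a listed point, or the origin of a listed thing).
The state is a dict: "clock": time; "q": joint angles; "qd": joint speeds; "joint_torque": joint torques, N m; "tool_pos": TCP position; "eef_rot": TCP orientation; "contact_force": force on the tool from outside, world axes, zero at the start; "moment": the same for the moment, N m; "opening": opening from 0.0 (shut) to 1.0 (fully open); "finger_force": force on a finger pad.
Only numpy, scipy, OpenCV 4.12 (cv2) and the standard library are available. Lean on these libraries where they do the work, as an engineer would, in place of code of your own. Each camera call takes 0.05 s, during which the arm holds its last target. There are 200 camera calls.

## Working session

There is one attempt and no reset: what is moved stays moved. The work goes in short steps, Python scripts to look and compute and a shell command to move; the robot and the scene stay as the last step left them, time stands still between calls to the robot, and variables do not carry over. Pictures are saved under pics/ and viewed, at most 10 in all, crops included, and the job is handed in when it is done.

```bash
ls; mkdir -p pics
cat > h.py <<'E'
import numpy as np, cv2
from plant import r, eyes, nets
def cam(n):
    c=eyes.camera_info(n); return np.array(c["K"]),np.array(c["world_to_cam"])
def unproj(n,u,v,z=None,depth=None):
    """world point of pixel at height z (or by depth)"""
    K,T=cam(n); R,t=T[:3,:3],T[:3,3]
    d=np.linalg.inv(K)@[u,v,1]
    if depth is not None: return R.T@(d*depth-t)
    o=-R.T@t; w=R.T@d
    return o+w*(z-o[2])/w[2]
E
python3 - <<'E'
from h import *
s=r.get_state(); print({k:np.round(v,3) for k,v in s.items()})
for n in("scene","top"):
    p,d=eyes.snapshot(n); cv2.imwrite(f"pics/{n}0.png",p); np.save(f"{n}0.npy",d)
    for q in("brass_stage_lip_top","blue_stage_lip_top","brass_stage_pointer","brass_stage_well","puck_center","brass_stage","blue_stage","reagent"):
        try: L=nets.place_of(n,q)
        except Exception as e: print(q,e); continue
        for a in L[:3]:
            print(n,q,np.round(np.array(a["position"])*[640,480],1),round(a["confidence"],2))
E
```

```text
pics
{'clock': np.float64(0.0), 'q': array([ 1.199,  0.69 , -0.195,  1.566,  0.157,  0.902, -0.215]), 'qd': array([-0.   , -0.001, -0.002, -0.   ,  0.001, -0.001,  0.   ]), 'joint_torque': array([ 0.0000e+00, -5.2755e+01, -1.2670e+00, -1.5343e+01, -5.3000e-02,
        7.0000e-03,  0.0000e+00]), 'tool_pos': array([ 0.246, -0.574,  0.238]), 'eef_rot': array([ 0.979,  0.202, -0.   , -0.001]), 'contact_force': array([-0.113,  0.019, -0.451]), 'moment': array([ 0.012,  0.016, -0.016]), 'finger_force': np.float64(0.0), 'opening': np.float64(0.999)}
scene brass_stage_lip_top [252.7 241.9] 0.57
scene blue_stage_lip_top [379.2 192.7] 0.66
scene brass_stage_pointer [263.4 228.6] 0.54
scene brass_stage_pointer [266.6 277.6] 0.46
scene brass_stage_pointer [265.5 283.8] 0.43
scene brass_stage_well [268.2 284.9] 0.79
scene brass_stage_well [161.6 323.9] 0.37
scene brass_stage_well [442.3 210.9] 0.15
scene puck_center [268.5 277.1] 0.79
scene puck_center [255.  356.9] 0.64
scene brass_stage [250.7 258.9] 0.98
scene blue_stage [382.4 228.9] 0.86
scene reagent [181.9 280.2] 0.57
top brass_stage_lip_top [361.6 261.5] 0.45
top brass_stage_lip_top [413.  269.7] 0.37
top blue_stage_lip_top [239.5 281.3] 0.4
top brass_stage_pointer [344.3 294.6] 0.51
top brass_stage_well [358.6 228.2] 0.97
top brass_stage_well [359.2 271.9] 0.63
top puck_center [359.2 224. ] 0.71
top puck_center [383.6 183.4] 0.65
top brass_stage [358.7 273.7] 0.79
top brass_stage [360.8 266.3] 0.21
top blue_stage [247.4 259.5] 0.9
top reagent [413.2 269.8] 0.61
```

View pics/scene0.png

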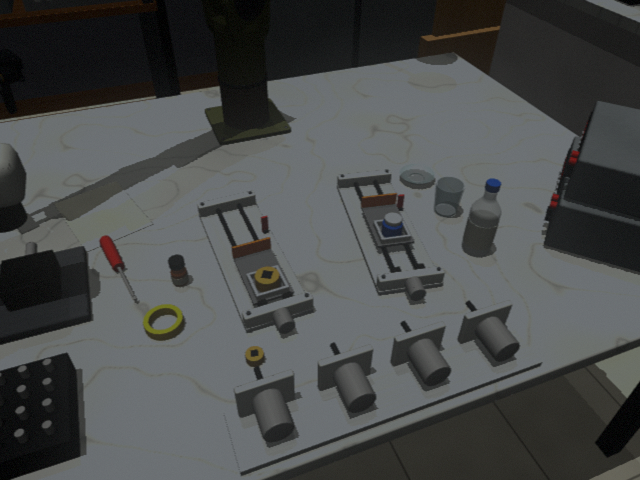

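View pics/top0.png

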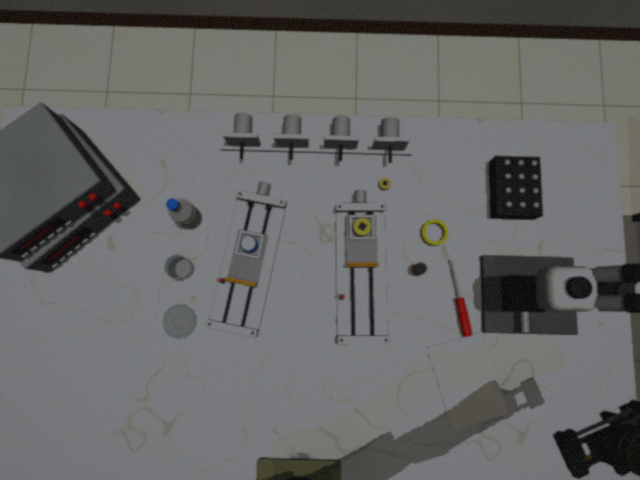

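The top view shows the brass stage on the robot's right: puck (361,227), lip (361,264) and pointer (341,296). The blue stage is on the left: pot (249,242), lip (240,281).

Candidates for the puck are the large brass disc in the carriage well (scene 268,277; top 361,227) and the small loose brass disc on the bench (scene 255,356; top 384,184). The larger one in the well is meant. I'll check it in a close crop and measure.

Run:
```python
from h import *
s=cv2.imread("pics/scene0.png");t=cv2.imread("pics/top0.png")
a=cv2.resize(s[150:380,180:450],None,fx=2.2,fy=2.2,interpolation=cv2.INTER_CUBIC)[:506,:400]
a=cv2.resize(s[180:370,185:315],(400,585),interpolation=cv2.INTER_CUBIC)
b=cv2.resize(t[175:350,315:435],(400,583),interpolation=cv2.INTER_CUBIC)
o=np.zeros((585,800,3),np.uint8);o[:585,:400]=a;o[:583,400:]=b
cv2.imwrite("pics/crop1.png",cv2.convertScaleAbs(o,alpha=1.5))
# clouds
for n,im in(("scene",s),("top",t)):
    d=np.load(n+"0.npy");K,T=cam(n);R,tt=T[:3,:3],T[:3,3]
    v,u=np.mgrid[:480,:640];P=(np.stack([u,v,np.ones_like(u)],-1)@np.linalg.inv(K).T*d[...,None]-tt)@R
    np.save(n+"P.npy",P); print(n,"campos",np.round(-R.T@tt,3))
    hsv=cv2.cvtColor(im,cv2.COLOR_BGR2HSV);H,S,V=cv2.split(hsv)
    for nm,m in(("orange",(H>=4)&(H<=17)&(S>150)&(V>60)),("red",((H<4)|(H>172))&(S>140)&(V>40))):
        k,lab,st,c=cv2.connectedComponentsWithStats(m.astype(np.uint8))
        for i in range(1,k):
            if st[i,4]>8:
                p=P[(lab==i)&(d>0)]
                print(n,nm,st[i],np.round(c[i],1),np.round(np.median(p,0),3),np.round(p.max(0),3),np.round(p.min(0),3))
```

```text
scene campos [ 1.335 -0.303  0.736]
scene orange [370 195  16   2  16] [377.5 195.4] [0.533 0.154 0.063] [0.538 0.169 0.065] [0.528 0.137 0.062]
scene orange [232 238  38  10  48] [250.6 242.4] [ 0.584 -0.144  0.063] [ 0.59  -0.109  0.068] [ 0.578 -0.183  0.061]
scene red [569 151  11  13  84] [573.7 156.8] [0.694 0.497 0.185] [0.715 0.584 0.19 ] [0.616 0.473 0.11 ]
scene red [552 194   7   6  30] [555.2 196.3] [0.692 0.49  0.085] [0.699 0.497 0.087] [0.687 0.483 0.08 ]
scene red [551 200   7   7  36] [553.4 203.4] [0.711 0.469 0.084] [0.719 0.49  0.088] [0.693 0.464 0.074]
scene red [100 236  22  32 338] [109.9 250.6] [ 0.462 -0.41   0.023] [ 0.509 -0.392  0.028] [ 0.41  -0.428  0.015]
top campos [ 0.456 -0.036  1.223]
top red [ 88 193   9   8  52] [ 92.2 196.3] [0.705 0.481 0.186] [0.713 0.496 0.191] [0.697 0.474 0.16 ]
top red [ 78 200   9   9  57] [ 81.9 203.9] [0.686 0.503 0.187] [0.696 0.519 0.192] [0.678 0.494 0.157]
top red [113 202   9   8  47] [116.7 205.2] [0.709 0.469 0.084] [0.719 0.484 0.091] [0.7   0.458 0.059]
top red [104 209   8   8  44] [107.5 212.4] [0.69  0.49  0.085] [0.698 0.504 0.091] [0.682 0.482 0.06 ]
top red [219 279   4   3  10] [220.7 279.8] [0.532 0.208 0.051] [0.535 0.213 0.054] [0.532 0.203 0.017]
top red [456 298  16  38 320] [463.3 317. ] [ 0.457 -0.408  0.023] [ 0.505 -0.392  0.032] [ 0.412 -0.428  0.009]
```

View pics/crop1.png

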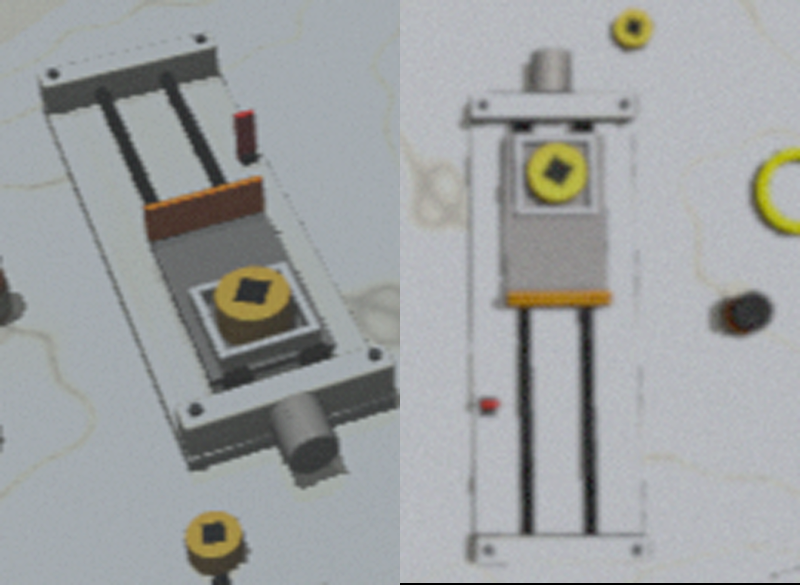

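```bash
cat > m.py <<'E'
from h import *
def measure(t,d,st):
    K,T=cam("top");R,tt=T[:3,:3],T[:3,3]
    v,u=np.mgrid[:480,:640];P=(np.stack([u,v,np.ones_like(u)],-1)@np.linalg.inv(K).T*d[...,None]-tt)@R
    H,S,V=cv2.split(cv2.cvtColor(t,cv2.COLOR_BGR2HSV))
    y0,y1=dict(brass=(-.24,-.04),blue=(.06,.24))[st]
    reg=(d>0)&(P[...,0]>.36)&(P[...,0]<.80)&(P[...,1]>y0)&(P[...,1]<y1)
    out={}
    # yaw from the rods: dark pixels near the axis at rod height
    for nm,m in(("lip",reg&(P[...,2]>.057)&(P[...,2]<.07)&(((H>=4)&(H<=24)&(S>120)))),
                ("lipz",reg&(P[...,2]>.055)&(P[...,2]<.07)),
                ("pointer",reg&((H<8)|(H>172))&(S>110)&(P[...,2]>.046)&(P[...,2]<.058)),
                ("body",reg&(P[...,2]>.006))):
        q=P[m]
        if len(q)<3: print(nm,len(q)); continue
        c,sz,an=cv2.minAreaRect(q[:,:2].astype(np.float32)*1000)
        print(st,nm,len(q),"mean",np.round(q.mean(0)*1000,1),"rect",np.round(c,1),np.round(sz,1),round(an,2))
    for lo,hi in((.30,.42),(.5,.7)): pass
    m=reg&(P[...,2]>.033)&(P[...,2]<.047)&(V>90)&(S<60)
    n,lab,s,c=cv2.connectedComponentsWithStats(m.astype(np.uint8))
    for i in range(1,n):
        if s[i,4]>100:
            q=P[lab==i];print(st,"z40 blob",s[i,4],np.round(q.mean(0)*1000,1),[np.round(x,1) for x in cv2.minAreaRect(q[:,:2].astype(np.float32)*1000)])
E
python3 - <<'E'
from m import *
t=cv2.imread("pics/top0.png");d=np.load("top0.npy")
measure(t,d,"brass");measure(t,d,"blue")
P=np.load("topP.npy")
print("bench z",np.median(P[300:330,260:320,2]))
E
```

```text
brass lip 91 mean [ 581.5 -147.5   61.9] rect [ 582.3 -146.5] [ 7.6 72.9] 2.27
brass lipz 371 mean [ 646.3 -145.6   62.1] rect [ 597.1 -146.6] [ 80.7 203.7] 83.31
brass pointer 7 mean [501.9 -95.6  51.9] rect [502.  -96.1] [2.7 7.3] 1.12
brass body 7230 mean [ 567.6 -147.7   24. ] rect [ 585.  -139.4] [197.3 430.6] 89.73
brass z40 blob 335 [ 734.8 -141.7   39.7] [array([ 734.9, -141.6]), array([ 17.5, 127.6]), np.float64(2.0)]
brass z40 blob 684 [ 628.  -150.7   37. ] [array([ 653.3, -146. ]), array([124. ,  77.1]), np.float64(1.8)]
brass z40 blob 406 [ 395.4 -154.1   39.6] [array([ 395.8, -154. ]), array([ 19.4, 127.7]), np.float64(2.2)]
blue lip 97 mean [530.  154.5  61.9] rect [530.4 156.9] [76.4  8.2] 80.22
blue lipz 174 mean [560.1 148.8  62. ] rect [585.6 146.9] [ 78.2 120.4] 80.22
blue pointer 9 mean [533.8 208.2  50.3] rect [533.7 208.8] [11.7  2.8] 89.76
blue body 7161 mean [581.8 145.3  24.2] rect [579.5 149.8] [173.5 431.6] 88.85
blue z40 blob 415 [755.2 119.3  39.8] [array([767. , 118.2]), array([124. ,  54.2]), np.float64(80.6)]
blue z40 blob 675 [582.8 146.5  36.9] [array([598.5, 144.1]), array([ 78.4, 125.4]), np.float64(80.2)]
blue z40 blob 407 [414.7 175.9  39.4] [array([414.7, 176.3]), array([129.4,  20.3]), np.float64(80.1)]
bench z -0.0001310603493789188
```

```bash
python3 -m pendant '[{"claw":0,"dx":30,"dy":40,"dz":0,"twist":-0.1},{"claw":0,"dx":60,"dy":80,"dz":0,"twist":-0.2},{"claw":0,"dx":90,"dy":120,"dz":0,"twist":-0.3},{"claw":0,"dx":115,"dy":160,"dz":0,"twist":-0.4},{"claw":0,"dx":140,"dy":200,"dz":0,"twist":-0.5},{"claw":0,"dx":165,"dy":240,"dz":0,"twist":-0.576},{"claw":0,"dx":190,"dy":280,"dz":0,"twist":-0.576},{"claw":0,"dx":200,"dy":325,"dz":0,"twist":-0.576}]'
python3 -m pendant '[{"claw":0,"dx":5,"dy":50,"dz":0,"twist":0},{"claw":0,"dx":10,"dy":98,"dz":0,"twist":0},{"claw":0,"dx":15,"dy":146,"dz":0,"twist":0},{"claw":0,"dx":20,"dy":194,"dz":0,"twist":0},{"claw":0,"dx":25,"dy":242,"dz":0,"twist":0},{"claw":0,"dx":30,"dy":290,"dz":0,"twist":0},{"claw":0,"dx":35,"dy":338,"dz":0,"twist":0},{"claw":0,"dx":38,"dy":380,"dz":0,"twist":0}]'
python3 -c "
from h import *
s=r.get_state();print(s['clock'],np.round(s['tool_pos'],4),np.round(s['eef_rot'],4),np.round(s['q'],2),s['opening'],np.round(s['contact_force'],2))"
```

```text
clock: 1.7
tool_pos: [0.4497, -0.2476, 0.239]
eef_rot: [0.996, -0.084, 0.002, 0.0]
contact_force: [0.3, 0.5, -0.1]
opening: 0.298
finger_force: 0.0
clock: 2.5
tool_pos: [0.485, 0.1338, 0.239]
eef_rot: [0.996, -0.084, 0.0, -0.0]
contact_force: [0.6, -0.2, 0.1]
opening: 0.002
finger_force: 0.0
2.5 [0.485  0.1338 0.239 ] [ 9.965e-01 -8.410e-02  4.000e-04 -5.000e-04] [-0.41  0.53  0.07  1.94 -0.06  0.68 -2.04] 0.0023707016345038546 [ 0.56 -0.23  0.13]
```

```bash
python3 -m pendant '[{"claw":0,"dx":0,"dy":29,"dz":0,"twist":0},{"claw":0,"dx":0,"dy":29,"dz":-45,"twist":0},{"claw":0,"dx":0,"dy":29,"dz":-90,"twist":0},{"claw":0,"dx":0,"dy":29,"dz":-135,"twist":0},{"claw":0,"dx":0,"dy":29,"dz":-170,"twist":0},{"claw":0,"dx":0,"dy":29,"dz":-193,"twist":0},{"claw":0,"dx":0,"dy":29,"dz":-193,"twist":0}]'
python3 - <<'E'
from m import *
s=r.get_state();print(s['tool_pos'],np.round(s['contact_force'],2))
p,d=eyes.snapshot("scene");cv2.imwrite("pics/s1.png",cv2.convertScaleAbs(cv2.resize(p[130:310,310:470],(640,720)),alpha=1.6)[:600])
E
```

```text
clock: 3.2
tool_pos: [0.4831, 0.1594, 0.0432]
eef_rot: [0.996, -0.085, -0.002, 0.001]
contact_force: [-0.4, 0.2, -0.4]
opening: 0.003
finger_force: 0.0
[0.48309719 0.1593555  0.04322139] [-0.42  0.18 -0.37]
```

View pics/s1.png

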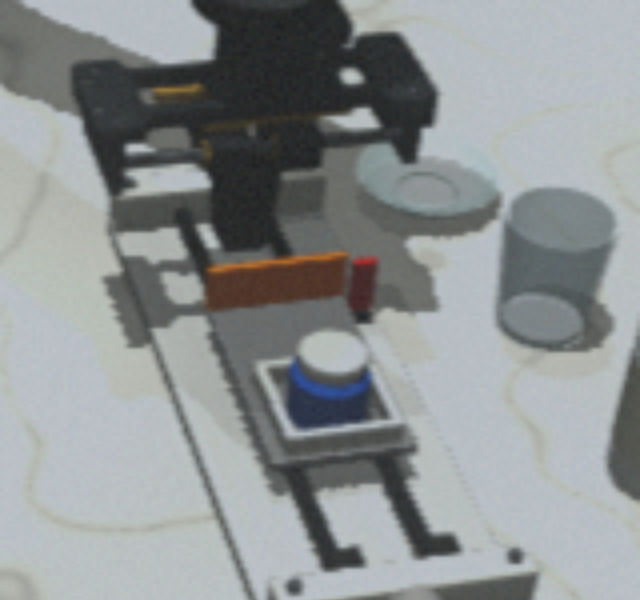

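The shut fingers stand in front of the blue lip (about 245,245 in the crop), with clear space all round. Next I push along the stage axis (0.986, -0.168).

```bash
python3 -m pendant '[{"claw":0,"dx":15,"dy":-2.5,"dz":0,"twist":0},{"claw":0,"dx":28,"dy":-4.8,"dz":0,"twist":0},{"claw":0,"dx":38,"dy":-6.5,"dz":0,"twist":0},{"claw":0,"dx":48,"dy":-8.2,"dz":0,"twist":0},{"claw":0,"dx":58,"dy":-9.9,"dz":0,"twist":0},{"claw":0,"dx":68,"dy":-11.6,"dz":0,"twist":0},{"claw":0,"dx":78,"dy":-13.3,"dz":0,"twist":0},{"claw":0,"dx":86,"dy":-14.6,"dz":0,"twist":0}]'
python3 -m pendant '[{"claw":0,"dx":4,"dy":-0.7,"dz":0,"twist":0},{"claw":0,"dx":7,"dy":-1.2,"dz":0,"twist":0},{"claw":0,"dx":10,"dy":-1.7,"dz":0,"twist":0}]'
```

```text
clock: 4.05
tool_pos: [0.5717, 0.1449, 0.0458]
eef_rot: [0.996, -0.085, 0.0, 0.0]
contact_force: [-2.6, 0.5, 2.3]
opening: 0.006
finger_force: 1.2
clock: 4.35
tool_pos: [0.5806, 0.1433, 0.0456]
eef_rot: [0.996, -0.085, -0.0, 0.0]
contact_force: [-2.3, 0.5, 0.7]
opening: 0.004
finger_force: 1.1
```

```bash
for i in 1 2; do :; done; python3 -m pendant '[{"claw":0,"dx":2,"dy":-0.3,"dz":0,"twist":0},{"claw":0,"dx":3,"dy":-0.5,"dz":0,"twist":0},{"claw":0,"dx":4,"dy":-0.7,"dz":0,"twist":0},{"claw":0,"dx":4,"dy":-0.7,"dz":0,"twist":0}]'
```

```text
clock: 4.75
tool_pos: [0.583, 0.1429, 0.0456]
eef_rot: [0.996, -0.085, -0.002, 0.0]
contact_force: [-5.8, 0.4, 3.5]
opening: 0.004
finger_force: 2.7
```

```bash
python3 -m pendant '[{"claw":0,"dx":1,"dy":-0.2,"dz":0,"twist":0},{"claw":0,"dx":2,"dy":-0.3,"dz":0,"twist":0},{"claw":0,"dx":2,"dy":-0.3,"dz":0,"twist":0}]'
```

```text
clock: 5.05
tool_pos: [0.583, 0.1428, 0.0455]
eef_rot: [0.996, -0.085, -0.004, 0.001]
contact_force: [-8.5, 0.7, 7.0]
opening: 0.004
finger_force: 4.5
```

```bash
python3 -m pendant '[{"claw":0,"dx":2,"dy":-0.3,"dz":0,"twist":0},{"claw":0,"dx":4,"dy":-0.7,"dz":0,"twist":0},{"claw":0,"dx":4,"dy":-0.7,"dz":0,"twist":0}]'
```

```text
clock: 5.35
tool_pos: [0.583, 0.1429, 0.0455]
eef_rot: [0.996, -0.084, -0.008, 0.001]
contact_force: [-15.0, 2.1, 13.8]
opening: 0.006
finger_force: 8.3
```

Hard against the stop: the force rises to 15 N with no further travel. I'll back off, lift, and check.

```bash
python3 -m pendant '[{"claw":0,"dx":-10,"dy":1.7,"dz":0,"twist":0},{"claw":0,"dx":-30,"dy":5,"dz":0,"twist":0},{"claw":0,"dx":-50,"dy":8.5,"dz":0,"twist":0},{"claw":0,"dx":-50,"dy":8.5,"dz":45,"twist":0},{"claw":0,"dx":-50,"dy":8.5,"dz":90,"twist":0},{"claw":0,"dx":-50,"dy":-20,"dz":120,"twist":0.1},{"claw":0,"dx":-50,"dy":-65,"dz":120,"twist":0.2},{"claw":0,"dx":-50,"dy":-110,"dz":120,"twist":0.206}]'
python3 - <<'E'
from m import *
t,d=eyes.snapshot("top");cv2.imwrite("pics/t2.png",t)
measure(t,d,"blue");measure(t,d,"brass")
s=r.get_state();print(s['tool_pos'],s['eef_rot'])
E
```

```text
clock: 6.15
tool_pos: [0.5431, 0.031, 0.1674]
eef_rot: [1.0, 0.02, 0.003, -0.0]
contact_force: [1.3, -0.4, -0.6]
opening: 0.006
finger_force: 0.0
blue lip 30 mean [601.9 167.7  61.7] rect [601.6 167.6] [25.8  7.4] 89.01
blue lipz 99 mean [651.  141.6  62.3] rect [654.2 147.8] [ 41.1 126.5] 62.78
blue pointer 10 mean [533.6 207.4  50.9] rect [533.6 207.6] [ 2.7 11.7] 2.61
blue body 5486 mean [578.  142.2 149.9] rect [578.2 149.8] [179.7 436.4] 89.99
blue z40 blob 457 [755.7 118.7  39.8] [array([767.1, 117.9]), array([122.2,  56.1]), np.float64(80.0)]
blue z40 blob 433 [680.5 133.2  38.2] [array([666.9, 132. ]), array([ 78.6, 122.3]), np.float64(80.3)]
blue z40 blob 204 [420.3 207.4  39.3] [array([420.1, 207.7]), array([65.3, 20.2]), np.float64(79.9)]
brass lip 89 mean [ 581.6 -147.3   61.7] rect [ 582.3 -146.2] [ 8.  72.8] 2.37
brass lipz 370 mean [ 646.3 -145.8   62. ] rect [ 597.  -148.9] [ 77.7 202.9] 80.89
brass pointer 6 mean [501.6 -95.7  52.5] rect [502.  -96.1] [2.7 7.5] 3.12
brass body 7639 mean [ 566.2 -142.6   37.3] rect [ 585.4 -138.5] [195.3 431.3] 88.93
brass z40 blob 460 [ 741.7 -141.5   39.9] [array([ 752.9, -141. ]), array([ 54.2, 127.6]), np.float64(1.8)]
brass z40 blob 884 [ 637.7 -146.1   37.6] [array([ 652.4, -146.4]), array([128.1,  77.5]), np.float64(1.2)]
brass z40 blob 411 [ 395.5 -153.8   39.3] [array([ 396.4, -153.8]), array([ 19.5, 127.3]), np.float64(1.5)]
[0.54193682 0.01873868 0.16683276] [0.99991398 0.01228932 0.001871   0.0041833 ]
```

```bash
python3 -m pendant '[{"claw":0,"dx":25,"dy":-40,"dz":0,"twist":0},{"claw":0,"dx":50,"dy":-80,"dz":0,"twist":0},{"claw":0,"dx":70,"dy":-120,"dz":0,"twist":0},{"claw":0,"dx":75,"dy":-155,"dz":-10,"twist":0},{"claw":0,"dx":75,"dy":-160,"dz":-40,"twist":0},{"claw":0,"dx":75,"dy":-160,"dz":-50,"twist":0},{"claw":0,"dx":75,"dy":-160,"dz":-50,"twist":0}]'
python3 -c "
from h import *
s=r.get_state();print(np.round(s['tool_pos'],4),np.round(s['eef_rot'],4))"
```

```text
clock: 6.9
tool_pos: [0.6149, -0.1271, 0.1141]
eef_rot: [1.0, 0.018, -0.001, -0.001]
contact_force: [-0.5, 0.4, -0.1]
opening: 0.007
finger_force: 0.0
[ 0.6149 -0.1271  0.1141] [ 9.998e-01  1.830e-02 -1.400e-03 -6.000e-04]
```

```bash
python3 -m pendant '[{"claw":0,"dx":2,"dy":-19,"dz":0,"twist":0},{"claw":0,"dx":2,"dy":-19,"dz":0,"twist":0},{"claw":0,"dx":2,"dy":-19,"dz":-25,"twist":0},{"claw":0,"dx":2,"dy":-19,"dz":-50,"twist":0},{"claw":0,"dx":2,"dy":-19,"dz":-65,"twist":0},{"claw":0,"dx":2,"dy":-19,"dz":-71,"twist":0},{"claw":0,"dx":2,"dy":-19,"dz":-71,"twist":0}]'
python3 - <<'E'
from h import *
s=r.get_state();print(np.round(s['tool_pos'],4),np.round(s['contact_force'],2))
p,d=eyes.snapshot("scene");cv2.imwrite("pics/s3.png",cv2.convertScaleAbs(cv2.resize(p[170:340,180:330],(660,748)),alpha=1.6)[:600])
E
```

```text
clock: 7.6
tool_pos: [0.6178, -0.1464, 0.0446]
eef_rot: [1.0, 0.018, -0.0, -0.0]
contact_force: [-0.2, 0.5, 1.0]
opening: 0.006
finger_force: 0.0
[ 0.6178 -0.1464  0.0446] [-0.15  0.46  0.96]
```

View pics/s3.png

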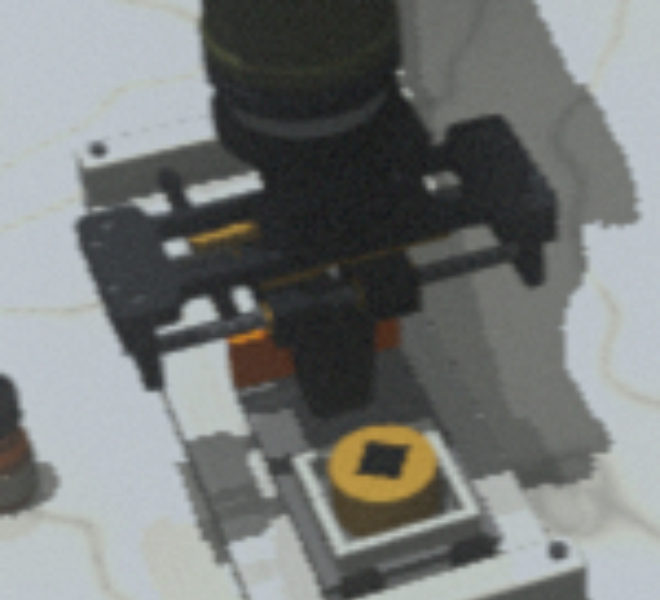

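The tip is in the pocket between the lip (about 320,350) and the well, clear of the puck. I'll draw gently.

```bash
python3 -m pendant '[{"claw":0,"dx":-10,"dy":-0.4,"dz":0,"twist":0},{"claw":0,"dx":-18,"dy":-0.7,"dz":0,"twist":0},{"claw":0,"dx":-22,"dy":-0.8,"dz":0,"twist":0},{"claw":0,"dx":-27,"dy":-1,"dz":0,"twist":0},{"claw":0,"dx":-33,"dy":-1.2,"dz":0,"twist":0},{"claw":0,"dx":-40,"dy":-1.5,"dz":0,"twist":0},{"claw":0,"dx":-47,"dy":-1.7,"dz":0,"twist":0},{"claw":0,"dx":-54,"dy":-2,"dz":0,"twist":0}]'
python3 -m pendant '[{"claw":0,"dx":-7,"dy":-0.3,"dz":0,"twist":0},{"claw":0,"dx":-14,"dy":-0.5,"dz":0,"twist":0},{"claw":0,"dx":-21,"dy":-0.8,"dz":0,"twist":0},{"claw":0,"dx":-27,"dy":-1,"dz":0,"twist":0},{"claw":0,"dx":-32,"dy":-1.2,"dz":0,"twist":0},{"claw":0,"dx":-36,"dy":-1.3,"dz":0,"twist":0},{"claw":0,"dx":-39,"dy":-1.4,"dz":0,"twist":0},{"claw":0,"dx":-39,"dy":-1.4,"dz":0,"twist":0}]'
python3 - <<'E'
from h import *
s=r.get_state();print(np.round(s['tool_pos'],4),np.round(s['contact_force'],2))
p,d=eyes.snapshot("scene");cv2.imwrite("pics/s4.png",cv2.convertScaleAbs(cv2.resize(p[170:340,180:330],(660,748)),alpha=1.6)[:600])
K,T=cam("scene")
P=(np.stack([*np.mgrid[:480,:640][::-1],np.ones((480,640))],-1)@np.linalg.inv(K).T*d[...,None]-T[:3,3])@T[:3,:3]
H,S,V=cv2.split(cv2.cvtColor(p,cv2.COLOR_BGR2HSV))
reg=(d>0)&(P[...,0]>.45)&(P[...,0]<.62)&(P[...,1]>-.21)&(P[...,1]<-.06)&(P[...,2]>.012)&(P[...,2]<.07)
u=np.array([.9993,.0366])
for n,m in(("lip rear face",reg&(H>=4)&(H<=17)&(S>150)&(P[...,2]>.038)&(P[...,2]<.06)),("pointer",reg&((H<4)|(H>172))&(S>120)&(P[...,1]>-.12))):
    q=P[m]; a=q[:,:2]@u*1000; print(n,len(q),np.round(np.percentile(a,[5,25,50,75,95]),1),np.round(np.median(q,0),3))
E
```

```text
clock: 8.45
tool_pos: [0.5633, -0.1493, 0.0449]
eef_rot: [1.0, 0.018, 0.0, 0.0]
contact_force: [1.1, -0.4, 2.7]
opening: 0.004
finger_force: 1.2
clock: 9.25
tool_pos: [0.5237, -0.1506, 0.0446]
eef_rot: [1.0, 0.018, -0.001, -0.0]
contact_force: [1.0, 0.2, 0.5]
opening: 0.004
finger_force: 0.3
[ 0.5237 -0.1506  0.0446] [1.   0.17 0.49]
lip rear face 6 [503.  505.9 506.8 507.9 508.4] [ 0.511 -0.122  0.056]
pointer 28 [497.  498.8 499.4 500.1 501.5] [ 0.503 -0.096  0.04 ]
```

View pics/s4.png

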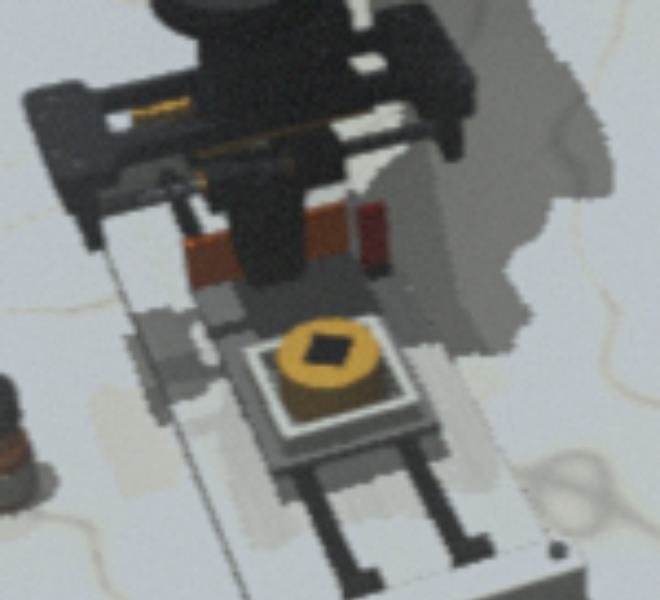

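The lip has followed and stands just short of the pointer (lip right end 350,230, pointer 373,235). At the target the two rear faces are flush, which leaves about 7.5 mm.

```bash
python3 -m pendant '[{"claw":0,"dx":-2,"dy":-0.1,"dz":0,"twist":0},{"claw":0,"dx":-4,"dy":-0.2,"dz":0,"twist":0},{"claw":0,"dx":-6,"dy":-0.2,"dz":0,"twist":0},{"claw":0,"dx":-7,"dy":-0.3,"dz":0,"twist":0},{"claw":0,"dx":-7,"dy":-0.3,"dz":0,"twist":0}]'
python3 -m pendant '[{"claw":0,"dx":8,"dy":0.3,"dz":0,"twist":0},{"claw":0,"dx":20,"dy":0.7,"dz":0,"twist":0},{"claw":0,"dx":20,"dy":0.7,"dz":0,"twist":0},{"claw":0,"dx":20,"dy":0.7,"dz":40,"twist":0},{"claw":0,"dx":20,"dy":0.7,"dz":90,"twist":0},{"claw":0,"dx":20,"dy":40,"dz":130,"twist":0},{"claw":0,"dx":20,"dy":90,"dz":135,"twist":0},{"claw":0,"dx":20,"dy":138,"dz":135,"twist":0}]'
cat > m2.py <<'E'
from m import *
t,dt=eyes.snapshot("top");measure(t,dt,"brass")
p,d=eyes.snapshot("scene")
cv2.imwrite("pics/s5.png",np.hstack([cv2.convertScaleAbs(cv2.resize(p[180:320,185:300],(400,487),interpolation=cv2.INTER_CUBIC),alpha=1.6),cv2.convertScaleAbs(cv2.resize(t[220:345,315:415],(390,487),interpolation=cv2.INTER_CUBIC),alpha=1.4)]))
K,T=cam("scene")
P=(np.stack([*np.mgrid[:480,:640][::-1],np.ones((480,640))],-1)@np.linalg.inv(K).T*d[...,None]-T[:3,3])@T[:3,:3]
H,S,V=cv2.split(cv2.cvtColor(p,cv2.COLOR_BGR2HSV))
reg=(d>0)&(P[...,0]>.45)&(P[...,0]<.62)&(P[...,1]>-.21)&(P[...,1]<-.06)&(P[...,2]>.012)&(P[...,2]<.07)
u=np.array([.9993,.0366])
for n,m in(("lip rear face",reg&(H>=4)&(H<=17)&(S>150)&(P[...,2]>.038)&(P[...,2]<.06)),("pointer",reg&((H<4)|(H>172))&(S>120)&(P[...,1]>-.12))):
    q=P[m]; a=q[:,:2]@u*1000; print(n,len(q),np.round(np.percentile(a,[5,25,50,75,95]),1),np.round(np.median(q,0),3))
K,T=cam("top")
for q,z in(("brass_stage_lip_top",.064),("brass_stage_pointer",.012)):
    for c in("top","scene"):
        for a in nets.place_of(c,q)[:2]:
            w=unproj(c,*(np.array(a["position"])*[640,480]),z=z); print(c,q,np.round(w*1000,1),"axial",round(w[:2]@u*1000,1),round(a["confidence"],2))
E
python3 m2.py
```

```text
clock: 9.8
tool_pos: [0.5173, -0.1509, 0.0447]
eef_rot: [1.0, 0.018, -0.0, -0.0]
contact_force: [1.3, 0.3, -1.3]
opening: 0.008
finger_force: 0.6
clock: 10.6
tool_pos: [0.5382, -0.0156, 0.1818]
eef_rot: [1.0, 0.016, 0.002, 0.0]
contact_force: [0.7, -0.4, 0.6]
opening: 0.008
finger_force: 0.0
brass lip 85 mean [ 501.9 -147.2   62.2] rect [ 501.3 -149. ] [ 7.3 74.4] 2.78
brass lipz 349 mean [ 570.8 -148.1   61.8] rect [ 558.9 -146.4] [121.7  77.1] 3.72
brass pointer 7 mean [501.9 -95.6  51. ] rect [502.2 -96.2] [2.6 7.9] 2.69
brass body 10956 mean [ 522.1 -112.5  296.1] rect [ 579.9 -137.6] [194.8 443.6] 88.74
brass z40 blob 470 [ 741.3 -141.5   39.7] [array([ 752.6, -141. ]), array([ 55.8, 127.5]), np.float64(1.9)]
brass z40 blob 661 [ 558.8 -161.1   37.2] [array([ 570.7, -149.6]), array([125.7,  76.4]), np.float64(1.6)]
brass z40 blob 322 [ 395.7 -167.5   39.5] [array([ 396.7, -166.2]), array([ 19.6, 102.4]), np.float64(1.5)]
lip rear face 1 [495.1 495.1 495.1 495.1 495.1] [ 0.501 -0.156  0.059]
pointer 8 [494.6 496.  497.9 498.5 499.3] [ 0.502 -0.094  0.05 ]
top brass_stage_lip_top [ 499.7 -150.8   64. ] axial 493.9 0.54
top brass_stage_lip_top [498.8 -99.8  64. ] axial 494.8 0.22
scene brass_stage_lip_top [ 497.9 -143.    64. ] axial 492.3 0.68
scene brass_stage_lip_top [ 545.2 -159.9   64. ] axial 539.0 0.4
top brass_stage_pointer [512.4 -98.   12. ] axial 508.5 0.45
top brass_stage_pointer [ 605.  -149.2   12. ] axial 599.1 0.28
scene brass_stage_pointer [502.  -96.9  12. ] axial 498.1 0.49
```

View pics/s5.png

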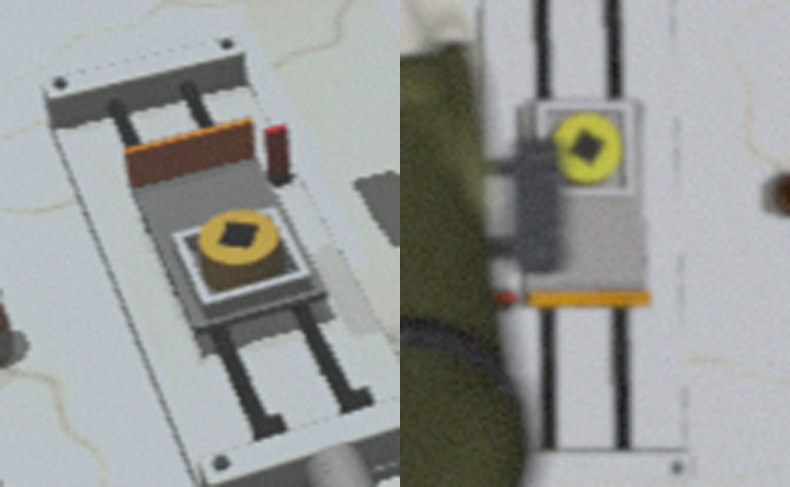

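```bash
python3 -m pendant '[{"claw":0,"dx":-20,"dy":20,"dz":20,"twist":0},{"claw":0,"dx":-40,"dy":50,"dz":40,"twist":0},{"claw":0,"dx":-60,"dy":90,"dz":60,"twist":0},{"claw":0,"dx":-80,"dy":130,"dz":60,"twist":0},{"claw":0,"dx":-80,"dy":160,"dz":60,"twist":0},{"claw":0,"dx":-80,"dy":160,"dz":60,"twist":0}]'
cat > m3.py <<'E'
from h import *
u=np.array([.9993,.0366]);n=np.array([-u[1],u[0]])
def cloud(c,d):
    K,T=cam(c);return (np.stack([*np.mgrid[:480,:640][::-1],np.ones((480,640))],-1)@np.linalg.inv(K).T*d[...,None]-T[:3,3])@T[:3,:3]
A={"lip":[],"ptr":[],"tl":[],"tp":[]}
for i in range(6):
    p,d=eyes.snapshot("scene");P=cloud("scene",d);a=P[...,:2]@u*1000;l=P[...,:2]@n*1000;z=P[...,2]*1000
    # stage axis lateral
    l0=np.array([.3958,-.154])@n*1000
    A["lip"].append(a[(abs(l-l0)<36)&(z>42)&(z<60)&(a>470)&(a<525)])
    A["ptr"].append(a[(l-l0>44)&(l-l0<70)&(z>18)&(z<48)&(a>480)&(a<515)])
    t,d=eyes.snapshot("top");P=cloud("top",d);a=P[...,:2]@u*1000;l=P[...,:2]@n*1000;z=P[...,2]*1000
    H,S,V=cv2.split(cv2.cvtColor(t,cv2.COLOR_BGR2HSV))
    # saturation-weighted profile
    for k,m in(("tl",(abs(l-l0)<30)&(z>20)&(a>470)&(a<525)&(H<30)),("tp",(l-l0>42)&(l-l0<70)&(a>480)&(a<515)&((H<10)|(H>170)))):
        w=np.clip(S[m].astype(float)-90,0,None)
        v,uu=np.nonzero(m); zz=.064 if k=="tl" else .052
        c=[np.average(uu,weights=w),np.average(v,weights=w)]
        q=unproj("top",*c,z=zz); A[k].append([q[:2]@u*1000,q[:2]@n*1000-l0])
for k in("lip","ptr"):
    q=np.concatenate(A[k]);print(k,len(q),np.round(np.percentile(q,[10,30,50,70,90]),1))
for k in("tl","tp"):print(k,np.round(np.mean(A[k],0),2),np.round(np.std(A[k],0),2))
E
python3 m3.py
```

```text
clock: 11.5
tool_pos: [0.4577, 0.1471, 0.2398]
eef_rot: [1.0, 0.02, 0.0, -0.001]
contact_force: [-0.2, 0.6, -0.0]
opening: 0.003
finger_force: 0.0
lip 1415 [497.6 498.8 499.7 500.5 501.7]
ptr 459 [497.2 498.3 499.3 500.3 501.4]
tl [4.9521e+02 4.2000e-01] [0.03 0.13]
tp [496.77  54.39] [0.06 0.05]
```

Scene and top views agree that the lip is level with the pointer to about 0.4 mm. The blue carriage is at its stop, the puck is in its well, and the arm is clear of everything.

```bash
python3 -c "
from plant import r
print(r.finish_job())"
```

```text
the job is handed in; nothing more can be done
None
```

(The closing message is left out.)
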